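Point out the balance tube and the rotor well it must go in

TASK

The rotor of the open centrifuge is not balanced: one of its red-stoppered tubes has no tube in the well straight across from it. Show the trainee what is missing: with the fingers pointing straight down and their tips two or three centimetres above it, first point at the blue-stoppered balance tube in the rack for at least two seconds, then point at the empty well straight across from the unpartnered tube for at least two seconds, and finish still pointing at that well. Only point: touch nothing, lift nothing and do not turn the rotor.

Things in the scene. Friction and masses are not known exactly. Their poses are not given: they have to be found in the camera images.
- centrifuge: fixed bench centrifuge, cream housing 340 deep x 270 wide x 225 mm high (231 at the gasket round its bowl), grey sloping control panel. Origin: middle of the underside; x to the rear (lid hinge), panel faces -x, z up. Panel to the robot's right, open lid on its left. Round bowl 200 mm across, 125 deep, axis at x = +20 mm, y = 0, with the rotor in it
- lid (a joint): the centrifuge's grey lid, 262 x 266 mm and 40 mm thick, hinged along the housing's rear top edge (152 mm behind the origin, 231 mm up): 0 shut, 1.57 standing upright, more leans away from the bowl. It starts open and stays where it is
- rotor_hub (a point): top of the brass nut in the middle of the rotor, the highest point of the hub, on the rotor's vertical axis; nut 26 mm across, 12 mm higher than the well mouths. The rotor turns very easily if touched and can start at any angle
- well_1 (a point): centre of the mouth of rotor well 1. The eight wells are numbered in order round the rotor, every 45 degrees, mouths level on a circle of 52 mm radius about the hub, 30 mm below the housing's top: metal sleeves, mouth 15 mm and steel collar 22 mm across, leaning 30 degrees so that the mouths face up and towards the hub. Some hold a tube. Axes: z up
- well_2 (a point): centre of the mouth of rotor well 2. As well_1
- well_3 (a point): centre of the mouth of rotor well 3. As well_1
- well_4 (a point): centre of the mouth of rotor well 4. As well_1
- well_5 (a point): centre of the mouth of rotor well 5. As well_1
- well_6 (a point): centre of the mouth of rotor well 6. As well_1
- well_7 (a point): centre of the mouth of rotor well 7. As well_1
- well_8 (a point): centre of the mouth of rotor well 8. As well_1
- spin_tube_a_cap (a point): centre of the top of the stopper of one of the five red-stoppered tubes that stand in rotor wells: tube 13 mm across, stopper 17 mm across and 18 mm long, leaning 30 degrees; this point is 20 mm above the mouth of the tube's own well and 11 mm from it towards the hub
- spin_tube_b_cap (a point): centre of the top of the stopper of another red-stoppered tube in the rotor, as spin_tube_a
- spin_tube_c_cap (a point): centre of the top of the stopper of another red-stoppered tube in the rotor, as spin_tube_a
- spin_tube_d_cap (a point): centre of the top of the stopper of another red-stoppered tube in the rotor, as spin_tube_a
- spin_tube_e_cap (a point): centre of the top of the stopper of another red-stoppered tube in the rotor, as spin_tube_a
- rack: loose dark grey tube rack, 168 (x) x 56 (y) x 60 mm high, two rows of seven square holes; origin: middle of the underside. It holds four upright tubes, at least 45 mm apart
- blue_tube_cap (a point): centre of the top of the blue stopper of an upright tube in the rack, 89 mm above the bench; tube 13 mm across, 83 mm long with its stopper, which is 17 mm across and 18 mm long. This is the balance tube; z up
- yellow_tube_cap (a point): centre of the top of the yellow stopper of an upright tube in the rack, 89 mm above the bench; tube 13 mm across, 83 mm long with its stopper, which is 17 mm across and 18 mm long
- green_tube_cap (a point): centre of the top of the green stopper of an upright tube in the rack, 89 mm above the bench; tube 13 mm across, 83 mm long with its stopper, which is 17 mm across and 18 mm long
- white_tube_cap (a point): centre of the top of the white stopper of an upright tube in the rack, 89 mm above the bench; tube 13 mm across, 83 mm long with its stopper, which is 17 mm across and 18 mm long
- reagent_bottle: amber bottle with a white cap, 54 mm across, 115 mm high, loose; origin: middle of its foot
- timer: white bench timer, a wedge 60 x 75 mm, up to 30 mm high, loose; origin: middle of its underside
- marker: marker pen lying on the bench, 130 mm long, 12 mm thick, white with a black cap, loose; origin: under its middle, x along the pen

How it is judged:
On the way, in this order (a step that is already met when the one before it is completed fails the run):
1. the fingers point down at the blue-stoppered tube in the rack, tips just above its stopper, for two seconds (horizontal distance between the grasp point and blue_tube_cap below 0.015 m and z of the grasp point in the frame of blue_tube_cap between 0.018 and 0.062 m and angle between the grasp point's own z axis and vertical above 2.7 rad), for 2 s.
2. the fingers point down at the empty well straight across from the unpartnered red-stoppered tube, tips just above its mouth, for two seconds (horizontal distance between the grasp point and well_7 below 0.015 m and z of the grasp point in the frame of well_7 between 0.018 and 0.062 m and angle between the grasp point's own z axis and vertical above 2.7 rad), for 2 s.
At the end, for the whole second after the job is handed in: The fingers still point down (within 25 degrees) at the empty well across from the unpartnered tube, TCP within 15 mm of the mouth's centre sideways and 18 to 62 mm above it (tips up to 43 mm above); rotor, tubes, rack, bottle, timer and marker are within 8 mm of where they started (all of step 2 and not (distance of any of spin_tube_a_cap, spin_tube_b_cap, spin_tube_c_cap, spin_tube_d_cap, spin_tube_e_cap, blue_tube_cap, yellow_tube_cap, green_tube_cap, white_tube_cap, rack, reagent_bottle, timer, marker, well_1 from where it was at the start of the episode above 0.008 m)); the robot touches nothing.
It fails at once if the robot touches anything (contact force between any of the fingers, the arm and anything else above 0.5 N).
It fails at once if a tube, in the rotor or in the rack, is lifted or moved (distance of any of spin_tube_a_cap, spin_tube_b_cap, spin_tube_c_cap, spin_tube_d_cap, spin_tube_e_cap, blue_tube_cap, yellow_tube_cap, green_tube_cap, white_tube_cap from where it was at the start of the episode above 0.008 m).
It fails at once if the rotor is turned (distance of well_1 from where it was at the start of the episode above 0.008 m).
It fails at once if the rack, bottle, timer or marker is moved (distance of any of rack, reagent_bottle, timer, marker from where it was at the start of the episode above 0.008 m).
It also fails if it takes over 40 s, if anything falls off the work surface, if the arm or the gripper's body presses on something with over 40 N, if the wrist force passes 120 N, or if a joint passes its speed limit or range.

ROBOT

A 6-joint arm with a two-finger parallel gripper is mounted at the origin on the work surface. World frame = base frame: x ahead of the robot, y to its left, z up, the work surface at z = 0. Lengths are in m, angles in rad, forces in N, time in s.
With the tool pointing down it reaches from about 0.35 to 0.975 m from the base axis. Payload 17.4 kg.
Tool frame: the origin (TCP) lies between the finger pads, 19 mm behind the fingertips; this is the grasp point; z points along the fingers, y is the line along which they close (so a half turn about z gives the same grasp; the last joint's range is limited). The gripper opens to 85 mm and grips with 20 to 120 N. Pads are 22 mm wide; open, the fingers measure 114 mm over their backs; the gripper's body (76 mm by 85 mm) begins 54 mm behind the grasp point. The pads swing forward as they close: fully open they stand 13 mm farther back than shut.
Start: joints at [1.268, 0.116, 1.442, -0, 1.584, -0.038], TCP at [0.177, 0.651, 0.25] pointing down, gripper open.
Joint ranges: [-2.83, 2.83], [-0.83, 2.19], [0.07, 2.5], [-1.14, 4.28], [0.01, 3], [-2.97, 2.97]. Speed limits (rad/s): [1.89, 1.89, 2.22, 3.14, 3.14, 3.14].

INTERFACE

Orientations are given as a 3x3 rotation matrix whose columns are the frame's x, y, z axes.
In Python, from station import read_state, capture, close_job gives the robot as it stands. The module is installed in compiled form; this text tells all that it offers.
- The arm moves only by the shell command python3 -m creep 'ROWS' [FORCE]. ROWS is JSON, a list of rows, each an object with "dr": the turn, a rotation vector about the world's x, y, z in rad, a list of three; "linear": the shift along the world's x, y, z in m, a list of three; "gripper": the opening, from 0 (shut) to 1 (fully open). In form: [{"dr": [wx, wy, wz], "linear": [x, y, z], "gripper": gripper}, ...]. A call has 1 to 20 rows; each row shifts and turns the commanded pose from where the row before left it; what a row does not reach is not made up. A row lasts 1/10 s, in which the tool goes at most 50 mm and 8.59 degrees, less where a joint would pass 70% of its speed; a pose out of reach is approached as far as the arm can. A call with a gripper value outside its range is refused whole. The fingers move at their own pace and stop on an object; FORCE is the grip in N (left out, the last holds). Time passes only in rows, so rows that do not move let the fingers close. It gives the time, the measured TCP pose, the force, the opening and the grip force at its end, in the units of the state.
- read_state(): the state, without advancing time (a new reading comes with each control period).
- capture(name): name is "side" or "top"; returns a dict with "img" (480x640x3 uint8, blue, green, red), "mtx" (3x3 intrinsics, pixels), "extrinsics" (4x4, takes a point from world to camera coordinates). Camera axes: x right, y down, z forward; pixel columns grow to the right and rows downward; lengths in m; the calibration is good to about 2 mm. A picture is of the moment at which its call begins. There is no depth.
- close_job(): hands the job in; it is judged then, once.
The state is a dict: "clock": time; "joint_pos": joint angles; "qvel": joint speeds; "tau": joint torques, N m; "ee_pos": TCP position; "tcp_rot": TCP orientation; "wrist_force": force on the tool from outside, world axes, zero at the start; "wrist_torque": the same for the moment, N m; "opening": finger opening in m; "grasp_force": force on a finger pad.
Only numpy, scipy, OpenCV 4.12 (cv2) and the standard library are available. Lean on these libraries where they do the work, as an engineer would, in place of code of your own. Each camera call takes 0.05 s, during which the arm holds its last target. There are 200 camera calls.

## Working session

There is one attempt and no reset: what is moved stays moved. The work goes in short steps, Python scripts to look and compute and a shell command to move; the robot and the scene stay as the last step left them, time stands still between calls to the robot, and variables do not carry over. Pictures are saved under pics/ and viewed, at most 10 in all, crops included, and the job is handed in when it is done.

```bash
mkdir -p pics
python3 - <<'E'
from station import *
import cv2,numpy as np,pickle
d={}
for n in("side","top"):
    c=capture(n);d[n]=c;cv2.imwrite(f"pics/{n}0.png",c["img"]);print(n,c["mtx"].tolist(),np.round(c["extrinsics"],4).tolist())
pickle.dump(d,open("cap0.pkl","wb"))
s=read_state();print(s["clock"],s["ee_pos"],s["tcp_rot"])
E
```

```text
side [[515.4974191713004, 0.0, 325.56444039225954], [0.0, 515.4974191713004, 237.24172752576632], [0.0, 0.0, 1.0]] [[0.9674, -0.2531, -0.0032, -0.5713], [-0.1459, -0.5473, -0.8242, 0.1875], [0.2068, 0.7978, -0.5664, 0.9784], [0.0, 0.0, 0.0, 1.0]]
top [[510.66865505943076, 0.0, 313.9977697574947], [0.0, 510.66865505943076, 243.6138010914583], [0.0, 0.0, 1.0]] [[0.0277, -0.9994, 0.0228, -0.0701], [-0.9929, -0.0301, -0.1154, 0.5947], [0.116, -0.0195, -0.9931, 1.3666], [0.0, 0.0, 0.0, 1.0]]
0.1 [0.17661446 0.65132222 0.24932762] [[-9.65138669e-01  2.61738851e-01 -3.51333371e-04]
 [ 2.61739076e-01  9.65138145e-01 -1.00838545e-03]
 [ 7.51515891e-05 -1.06518946e-03 -9.99999430e-01]]
```

View pics/top0.png

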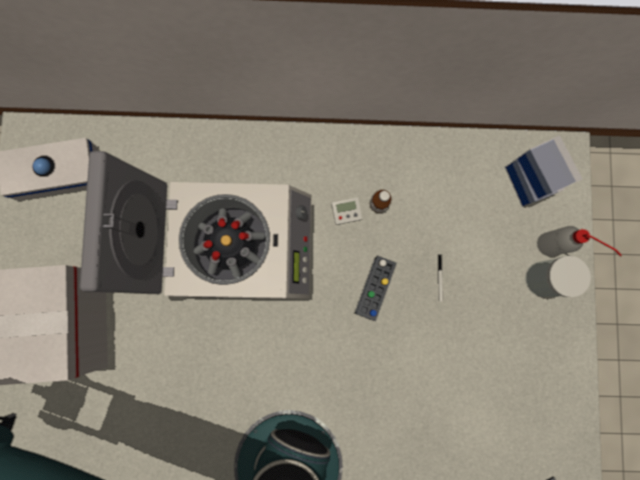

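View pics/side0.png

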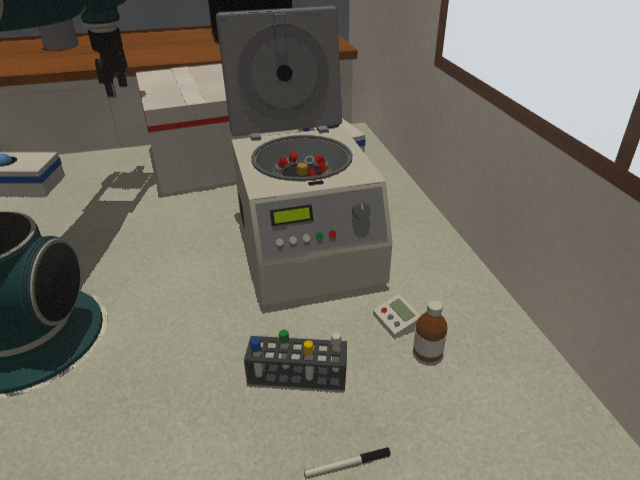

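The top view shows the hub near (226,240) and the blue cap near (374,313). The side view puts the blue cap at about (256,344). I'll enlarge both areas.

Run:
```python
import cv2,pickle,numpy as np
d=pickle.load(open("cap0.pkl","rb"))
t=d["top"]["img"];s=d["side"]["img"]
f=lambda i,x,y,w,h,k:cv2.resize(i[y:y+h,x:x+w],None,fx=k,fy=k,interpolation=cv2.INTER_CUBIC)
cv2.imwrite("pics/rotor.png",f(t,176,190,100,100,6))
cv2.imwrite("pics/rack.png",np.hstack([f(t,350,250,50,75,8)[:, :400],f(s,240,325,50,75,8)]))
cv2.imwrite("pics/rotors.png",f(s,245,130,115,60,6))
```

```text
(no output)
```

View pics/rotor.png

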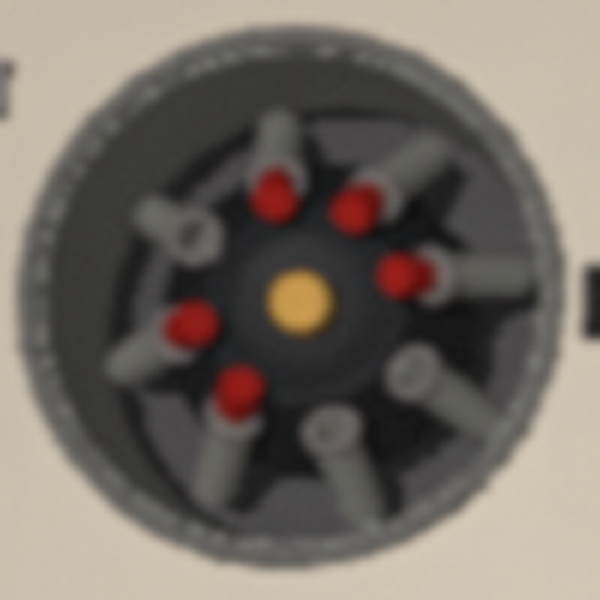

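View pics/rack.png

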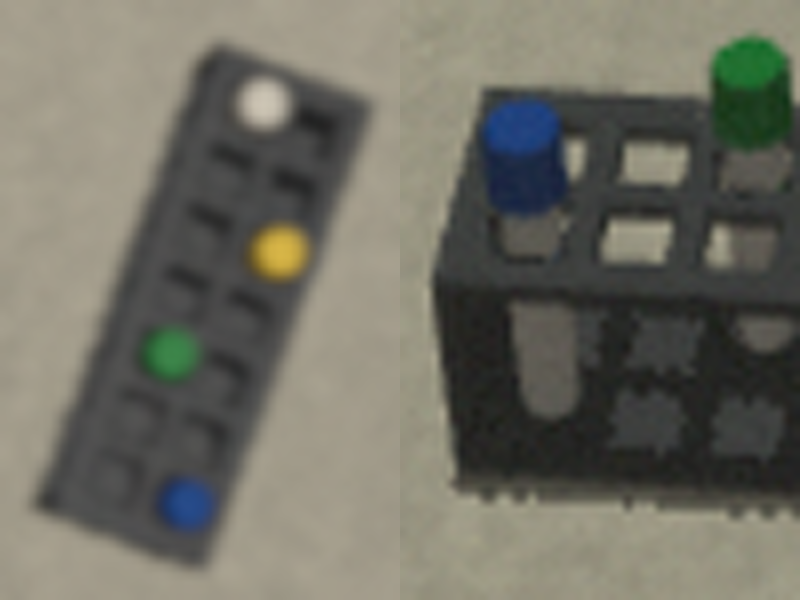

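View pics/rotors.png

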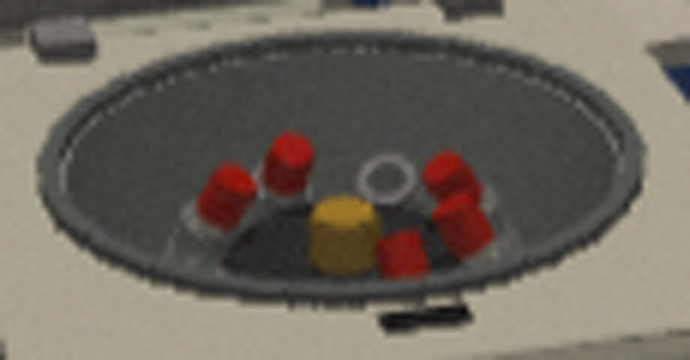

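The red tubes sit at about 103°, 58°, 14°, 193° and 236° in the picture. The one at 103° (crop 275,195) has an empty well across from it, at crop (333,430). The other empty wells, at 149° and 327°, face each other. Next I work out the positions.

```bash
cat > h.py <<'E'
import pickle,numpy as np
from scipy.optimize import least_squares
d=pickle.load(open("cap0.pkl","rb"))
def ray(n,p,z):
    c=d[n];E=c["extrinsics"];R,t=E[:3,:3],E[:3,3];o=-R.T@t
    v=R.T@np.linalg.solve(c["mtx"],[*p,1]);return o+v*(z-o[2])/v[2]
def proj(n,P):
    c=d[n];E=c["extrinsics"];q=c["mtx"]@(E[:3,:3]@P+E[:3,3]);return q[:2]/q[2]
E
python3 - <<'E'
from h import *
f=lambda u,x,k:(np.array(u)+.5)/k-.5+np.array(x)
rt=lambda u:f(u,(176,190),6);rs=lambda u:f(u,(245,130),6)
print("blue top",ray("top",f((186,502),(350,250),8),.089),"side",ray("side",f((122,122),(240,325),8),.089))
print("hub",ray("top",rt((300,300)),.207),ray("side",rs((345,212)),.207))
for n,u in dict(target=(330,428),opp=(195,238),o2=(410,370)).items(): print(n,ray("top",rt(u),.195))
print("opp side",ray("side",rs((387,180)),.195))
caps=[(275,197),(355,210),(398,275),(190,325),(240,388)];k=[4,3,2,6,7]
# fit hub x,y and angle; target well index 0, counting in image ccw from target => world ccw
obs=[((330,428),0,0),((410,370),1,0),((195,238),5,0)]+[(c,i,1) for c,i in zip(caps,k)]
def pt(p,i,c):
    a=p[2]+i*np.pi/4;r=.052-.011*c
    return np.array([p[0]+r*np.cos(a),p[1]+r*np.sin(a),.195+.02*c])
def res(p): return np.concatenate([proj("top",pt(p,i,c))-rt(u) for u,i,c in obs]+[proj("top",np.array([p[0],p[1],.207]))-rt((300,300))])
h=ray("top",rt((300,300)),.207);t=ray("top",rt((330,428)),.195)
a=np.arctan2(*(t-h)[[1,0]])
s=least_squares(res,[h[0],h[1],a]);print(s.x,np.round(s.fun,1).tolist(),"target",pt(s.x,0,0))
E
```

```text
blue top [ 0.41470283 -0.20996124  0.089     ] side [ 0.41582218 -0.20995753  0.089     ]
hub [0.5796805  0.16286553 0.207     ] [0.58097026 0.16047334 0.207     ]
target [0.52969411 0.15024539 0.195     ]
opp [0.60506299 0.20820476 0.195     ]
o2 [0.55406203 0.11921749 0.195     ]
opp side [0.60679968 0.20596253 0.195     ]
[ 0.57940354  0.1633219  -2.87976912] [0.1, 0.2, 0.4, 0.3, -0.1, -0.1, -0.2, 0.3, -0.6, 0.2, -0.2, -0.0, 0.7, -0.6, -0.1, -0.4, -0.2, 0.1] target [0.52917572 0.14986209 0.195     ]
```

The blue cap is at (0.415, -0.210, 0.089) and the target well at (0.529, 0.150, 0.195), and the two views agree. I'll shut the gripper, rise and pull in well clear of the lid, then swing round.

```bash
python3 -m creep '[{"dr":[0,0,0],"linear":[-0.003,-0.025,0.02],"gripper":0},{"dr":[0,0,0],"linear":[-0.003,-0.025,0.02],"gripper":0},{"dr":[0,0,0],"linear":[-0.003,-0.025,0.02],"gripper":0},{"dr":[0,0,0],"linear":[-0.003,-0.025,0.02],"gripper":0},{"dr":[0,0,0],"linear":[-0.003,-0.025,0.02],"gripper":0},{"dr":[0,0,0],"linear":[-0.003,-0.025,0.02],"gripper":0},{"dr":[0,0,0],"linear":[-0.003,-0.025,0.02],"gripper":0},{"dr":[0,0,0],"linear":[-0.003,-0.025,0.02],"gripper":0},{"dr":[0,0,0],"linear":[-0.003,-0.025,0.02],"gripper":0},{"dr":[0,0,0],"linear":[-0.003,-0.025,0.02],"gripper":0},{"dr":[0,0,0],"linear":[0,0,0],"gripper":0}]'
```

```text
clock: 1.2
ee_pos: [0.1464, 0.3996, 0.4535]
tcp_rot: [[-0.965, 0.262, 0.002], [0.262, 0.965, 0.005], [-0.001, 0.005, -1.0]]
wrist_force: [-0.1, 0.7, 0.3]
opening: -0.0003
grasp_force: 0.0
```

```bash
python3 -m creep '[{"dr":[0,0,0],"linear":[0.022,-0.028,0],"gripper":0},{"dr":[0,0,0],"linear":[0.022,-0.028,0],"gripper":0},{"dr":[0,0,0],"linear":[0.022,-0.028,0],"gripper":0},{"dr":[0,0,0],"linear":[0.022,-0.028,0],"gripper":0},{"dr":[0,0,0],"linear":[0.022,-0.028,0],"gripper":0},{"dr":[0,0,0],"linear":[0.022,-0.028,0],"gripper":0},{"dr":[0,0,0],"linear":[0.022,-0.028,0],"gripper":0},{"dr":[0,0,0],"linear":[0.022,-0.028,0],"gripper":0},{"dr":[0,0,0],"linear":[0.022,-0.028,0],"gripper":0},{"dr":[0,0,0],"linear":[0.022,-0.028,0],"gripper":0},{"dr":[0,0,0],"linear":[0.005,-0.033,0],"gripper":0},{"dr":[0,0,0],"linear":[0.005,-0.033,0],"gripper":0},{"dr":[0,0,0],"linear":[0.005,-0.033,0],"gripper":0},{"dr":[0,0,0],"linear":[0.005,-0.033,0],"gripper":0},{"dr":[0,0,0],"linear":[0.005,-0.033,0],"gripper":0},{"dr":[0,0,0],"linear":[0.005,-0.033,0],"gripper":0},{"dr":[0,0,0],"linear":[0.005,-0.033,0],"gripper":0},{"dr":[0,0,0],"linear":[0.005,-0.033,0],"gripper":0},{"dr":[0,0,0],"linear":[0.005,-0.033,0],"gripper":0},{"dr":[0,0,0],"linear":[0,0,0],"gripper":0}]'
```

```text
clock: 3.2
ee_pos: [0.4125, -0.1785, 0.4479]
tcp_rot: [[-0.964, 0.265, -0.003], [0.265, 0.964, 0.001], [0.003, 0.0, -1.0]]
wrist_force: [1.4, 0.4, -0.2]
opening: -0.0005
grasp_force: 0.0
```

```bash
python3 -m creep '[{"dr":[0,0,0],"linear":[0,-0.016,-0.01],"gripper":0},{"dr":[0,0,0],"linear":[0.002,-0.016,-0.02],"gripper":0},{"dr":[0,0,0],"linear":[0,0,-0.03],"gripper":0},{"dr":[0,0,0],"linear":[0,0,-0.03],"gripper":0},{"dr":[0,0,0],"linear":[0,0,-0.03],"gripper":0},{"dr":[0,0,0],"linear":[0,0,-0.03],"gripper":0},{"dr":[0,0,0],"linear":[0,0,-0.03],"gripper":0},{"dr":[0,0,0],"linear":[0,0,-0.03],"gripper":0},{"dr":[0,0,0],"linear":[0,0,-0.03],"gripper":0},{"dr":[0,0,0],"linear":[0,0,-0.03],"gripper":0},{"dr":[0,0,0],"linear":[0,0,-0.02],"gripper":0},{"dr":[0,0,0],"linear":[0,0,-0.01],"gripper":0},{"dr":[0,0,0],"linear":[0,0,-0.007],"gripper":0},{"dr":[0,0,0],"linear":[0,0,0],"gripper":0},{"dr":[0,0,0],"linear":[0,0,0],"gripper":0},{"dr":[0,0,0],"linear":[0,0,0],"gripper":0}]'
python3 - <<'E'
from station import *
import cv2
i=capture("side")["img"];cv2.imwrite("pics/p1.png",cv2.resize(i[220:400,200:400],None,fx=3,fy=3))
E
```

```text
clock: 4.8
ee_pos: [0.414, -0.2077, 0.144]
tcp_rot: [[-0.965, 0.262, 0.001], [0.262, 0.965, -0.001], [-0.001, -0.0, -1.0]]
wrist_force: [-0.3, 0.1, 0.8]
opening: 0.0002
grasp_force: 0.0
```

View pics/p1.png

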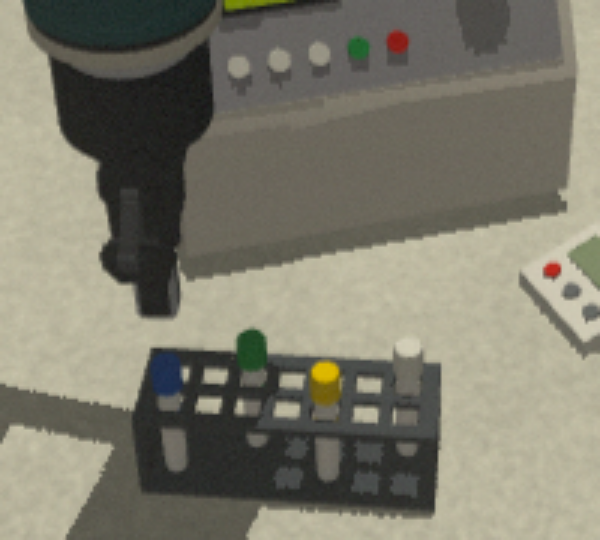

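The fingertips, at crop (160,315), are directly above the blue cap at (167,357). I'll come down 10 mm and hold.

```bash
python3 -m creep '[{"dr":[0,0,0],"linear":[0.001,-0.002,-0.005],"gripper":0},{"dr":[0,0,0],"linear":[0,0,-0.005],"gripper":0},{"dr":[0,0,0],"linear":[0,0,0],"gripper":0},{"dr":[0,0,0],"linear":[0,0,0],"gripper":0},{"dr":[0,0,0],"linear":[0,0,0],"gripper":0},{"dr":[0,0,0],"linear":[0,0,0],"gripper":0},{"dr":[0,0,0],"linear":[0,0,0],"gripper":0},{"dr":[0,0,0],"linear":[0,0,0],"gripper":0},{"dr":[0,0,0],"linear":[0,0,0],"gripper":0},{"dr":[0,0,0],"linear":[0,0,0],"gripper":0},{"dr":[0,0,0],"linear":[0,0,0],"gripper":0},{"dr":[0,0,0],"linear":[0,0,0],"gripper":0},{"dr":[0,0,0],"linear":[0,0,0],"gripper":0},{"dr":[0,0,0],"linear":[0,0,0],"gripper":0},{"dr":[0,0,0],"linear":[0,0,0],"gripper":0},{"dr":[0,0,0],"linear":[0,0,0],"gripper":0},{"dr":[0,0,0],"linear":[0,0,0],"gripper":0},{"dr":[0,0,0],"linear":[0,0,0],"gripper":0},{"dr":[0,0,0],"linear":[0,0,0],"gripper":0},{"dr":[0,0,0],"linear":[0,0,0],"gripper":0}]'
python3 -m creep '[{"dr":[0,0,0],"linear":[0,0,0],"gripper":0},{"dr":[0,0,0],"linear":[0,0,0],"gripper":0},{"dr":[0,0,0],"linear":[0,0,0],"gripper":0},{"dr":[0,0,0],"linear":[0,0,0],"gripper":0},{"dr":[0,0,0],"linear":[0,0,0],"gripper":0},{"dr":[0,0,0],"linear":[0,0,0],"gripper":0},{"dr":[0,0,0],"linear":[0,0,0],"gripper":0},{"dr":[0,0,0],"linear":[0,0,0],"gripper":0},{"dr":[0,0,0],"linear":[0,0,0],"gripper":0},{"dr":[0,0,0],"linear":[0,0,0],"gripper":0}]'
```

```text
clock: 6.85
ee_pos: [0.4147, -0.2095, 0.133]
tcp_rot: [[-0.965, 0.262, -0.0], [0.262, 0.965, -0.0], [0.0, -0.0, -1.0]]
wrist_force: [-0.2, -0.1, 0.9]
opening: -0.0001
grasp_force: 0.0
clock: 7.85
ee_pos: [0.4147, -0.2095, 0.133]
tcp_rot: [[-0.965, 0.262, -0.0], [0.262, 0.965, -0.0], [0.0, -0.0, -1.0]]
wrist_force: [0.3, 0.1, -0.3]
opening: 0.0002
grasp_force: 0.0
```

```bash
python3 -m creep '[{"dr":[0,0,0],"linear":[0,0,0.03],"gripper":0},{"dr":[0,0,0],"linear":[0,0,0.03],"gripper":0},{"dr":[0,0,0],"linear":[0,0,0.03],"gripper":0},{"dr":[0,0,0],"linear":[0,0,0.03],"gripper":0},{"dr":[0,0,0],"linear":[0,0,0.03],"gripper":0},{"dr":[0,0,0],"linear":[0,0,0.03],"gripper":0},{"dr":[0,0,0],"linear":[0,0,0.03],"gripper":0},{"dr":[0,0,0],"linear":[0.01,0.03,0],"gripper":0},{"dr":[0,0,0],"linear":[0.01,0.03,0],"gripper":0},{"dr":[0,0,0],"linear":[0.01,0.03,0],"gripper":0},{"dr":[0,0,0],"linear":[0.01,0.03,0],"gripper":0},{"dr":[0,0,0],"linear":[0.01,0.03,0],"gripper":0},{"dr":[0,0,0],"linear":[0.01,0.03,0],"gripper":0},{"dr":[0,0,0],"linear":[0.01,0.03,0],"gripper":0},{"dr":[0,0,0],"linear":[0.01,0.03,0],"gripper":0},{"dr":[0,0,0],"linear":[0.01,0.03,0],"gripper":0},{"dr":[0,0,0],"linear":[0.01,0.03,0],"gripper":0},{"dr":[0,0,0],"linear":[0.01,0.03,0],"gripper":0},{"dr":[0,0,0],"linear":[0.005,0.03,0],"gripper":0},{"dr":[0,0,0],"linear":[0,0,0],"gripper":0}]'
python3 -m creep '[{"dr":[0,0,0],"linear":[0,0,0],"gripper":0},{"dr":[0,0,0],"linear":[0,0,0],"gripper":0}]'
```

```text
clock: 9.85
ee_pos: [0.5299, 0.1532, 0.3423]
tcp_rot: [[-0.966, 0.259, -0.001], [0.259, 0.966, 0.0], [0.001, 0.0, -1.0]]
wrist_force: [-0.2, 0.1, -0.2]
opening: 0.0001
grasp_force: 0.0
clock: 10.05
ee_pos: [0.5296, 0.1499, 0.3431]
tcp_rot: [[-0.965, 0.262, 0.0], [0.262, 0.965, -0.0], [-0.0, -0.0, -1.0]]
wrist_force: [0.3, 0.5, 0.1]
opening: 0.0001
grasp_force: 0.0
```

```bash
python3 -m creep '[{"dr":[0,0,0],"linear":[0,0,-0.015],"gripper":0},{"dr":[0,0,0],"linear":[0,0,-0.02],"gripper":0},{"dr":[0,0,0],"linear":[0,0,-0.02],"gripper":0},{"dr":[0,0,0],"linear":[0,0,-0.015],"gripper":0},{"dr":[0,0,0],"linear":[0,0,-0.01],"gripper":0},{"dr":[0,0,0],"linear":[0,0,0],"gripper":0},{"dr":[0,0,0],"linear":[0,0,0],"gripper":0}]'
python3 - <<'E'
from station import *
import cv2,numpy as np
i=capture("side")["img"];cv2.imwrite("pics/p2.png",cv2.resize(i[40:200,220:380],None,fx=3.5,fy=3.5))
from h import *
s=read_state()
print((proj("side",s["ee_pos"]-[0,0,.019])-[220,40])*3.5,(proj("side",np.array([.529,.150,.195]))-[220,40])*3.5)
E
```

```text
clock: 10.75
ee_pos: [0.5298, 0.1504, 0.2636]
tcp_rot: [[-0.965, 0.262, 0.001], [0.262, 0.965, 0.0], [-0.0, 0.0, -1.0]]
wrist_force: [0.8, -0.3, 1.5]
opening: -0.0001
grasp_force: 0.0
[204.91421735 396.83708922] [208.10012237 472.53102311]
```

View pics/p2.png

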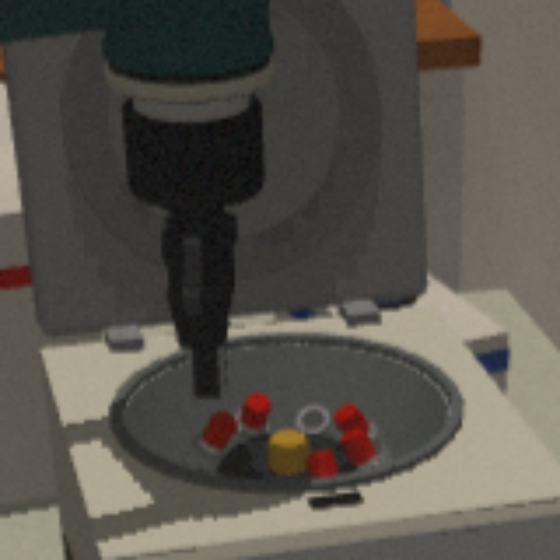

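The tips project where expected, at crop (205,397) above the hidden well at (208,473), and the neighbouring tubes are clear. I'll come down 20 mm and hold.

```bash
python3 -m creep '[{"dr":[0,0,0],"linear":[0,0,-0.008],"gripper":0},{"dr":[0,0,0],"linear":[0,0,-0.008],"gripper":0},{"dr":[0,0,0],"linear":[0,0,-0.004],"gripper":0},{"dr":[0,0,0],"linear":[0,0,0],"gripper":0},{"dr":[0,0,0],"linear":[0,0,0],"gripper":0},{"dr":[0,0,0],"linear":[0,0,0],"gripper":0},{"dr":[0,0,0],"linear":[0,0,0],"gripper":0},{"dr":[0,0,0],"linear":[0,0,0],"gripper":0},{"dr":[0,0,0],"linear":[0,0,0],"gripper":0},{"dr":[0,0,0],"linear":[0,0,0],"gripper":0},{"dr":[0,0,0],"linear":[0,0,0],"gripper":0},{"dr":[0,0,0],"linear":[0,0,0],"gripper":0},{"dr":[0,0,0],"linear":[0,0,0],"gripper":0},{"dr":[0,0,0],"linear":[0,0,0],"gripper":0},{"dr":[0,0,0],"linear":[0,0,0],"gripper":0},{"dr":[0,0,0],"linear":[0,0,0],"gripper":0},{"dr":[0,0,0],"linear":[0,0,0],"gripper":0},{"dr":[0,0,0],"linear":[0,0,0],"gripper":0},{"dr":[0,0,0],"linear":[0,0,0],"gripper":0},{"dr":[0,0,0],"linear":[0,0,0],"gripper":0}]'
python3 -m creep '[{"dr":[0,0,0],"linear":[0,0,0],"gripper":0},{"dr":[0,0,0],"linear":[0,0,0],"gripper":0},{"dr":[0,0,0],"linear":[0,0,0],"gripper":0},{"dr":[0,0,0],"linear":[0,0,0],"gripper":0},{"dr":[0,0,0],"linear":[0,0,0],"gripper":0},{"dr":[0,0,0],"linear":[0,0,0],"gripper":0},{"dr":[0,0,0],"linear":[0,0,0],"gripper":0},{"dr":[0,0,0],"linear":[0,0,0],"gripper":0},{"dr":[0,0,0],"linear":[0,0,0],"gripper":0},{"dr":[0,0,0],"linear":[0,0,0],"gripper":0}]'
python3 -c "
from station import *
print(close_job())"
```

```text
clock: 12.8
ee_pos: [0.5297, 0.1505, 0.243]
tcp_rot: [[-0.965, 0.262, 0.0], [0.262, 0.965, 0.0], [-0.0, 0.0, -1.0]]
wrist_force: [0.2, 0.1, -0.0]
opening: -0.0
grasp_force: 0.0
clock: 13.8
ee_pos: [0.5296, 0.1505, 0.243]
tcp_rot: [[-0.965, 0.262, -0.0], [0.262, 0.965, 0.0], [0.0, 0.0, -1.0]]
wrist_force: [-0.3, -0.1, -0.2]
opening: 0.0
grasp_force: 0.0
the job is handed in; nothing more can be done
None
```

The arm pointed at the blue balance tube and then at the empty well across from the unpartnered tube, each for over two seconds, with no sign of contact in the force readings; it was handed in at about 14 s still pointing at that well, and no verdict came back.

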